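# Kiln probe held in the check block

## Task

Check the kiln's temperature probe: first swing the red-knobbed lever on the blue check block away from over the guide hole, right round to its stop, then lift the probe out of its stand by the black grip. Lower its ceramic rod upright into the guide hole until the orange band is level with the mouth, without the probe ever touching the block or the lever, and finish while still holding it there, still and centred in the hole. Leave the pink cup and the blue bottle where they stand.

Things in the scene. Friction and masses are not known exactly. Their poses are not given: they have to be found in the camera images.
- check_block: fixed blue box-shaped check block, 120 x 100 x 80 mm (x, y, z), rubber-edged foot, black panel on its front (-x) face. Origin: centre of the underside; z up; the guide hole lies on its z axis. It stands anywhere on the left or the right half of the work area, turned up to 0.4 rad
- bore_mouth (a point): centre of the guide hole's mouth in the block's top face, 80 mm above the table, ringed with steel. The hole is 26 mm across, upright, 72 mm deep and closed at the bottom
- cover_lever (a joint): angle of the lever about its upright hinge pin, rad. 0: the lever points to the block's front (-x of the block) and covers the hole; grows anticlockwise seen from above, so that the knob moves from the front round to the block's own -y side; stop at 1.75. It starts between 0 and 0.2, turns with light friction (about 0.7 N at the knob) and stays where it is left
- lever_hinge (a point): the lever's hinge axis at the height of the block's top face: 42 mm behind (+x of the block) the hole's centre, 80 mm above the table
- lever_grip (a point): point on the axis of the lever's red upright round knob, 16 mm in diameter, 73 mm from the hinge axis. The knob runs from 86 to 130 mm above the table and this point lies at 115 mm. The aluminium lever plate below is 34 mm wide and 5 mm thick, its top 86 mm above the table
- probe_stand: fixed parking stand: round dark foot 80 mm across and an upright aluminium tube 32 mm outside, 20 mm inside, 120 mm tall. Origin: centre of the underside. It stands on the half of the work area that the block does not
- stand_rim (a point): centre of the stand's upper rim, 120 mm above the table; the probe's flange rests on it
- kiln_probe: loose probe, about 0.09 kg, standing upright in the stand: white ceramic rod 10 mm in diameter and 100 mm long from tip to flange, then a steel flange 36 mm across and 6 mm thick, then a round black grip 28 mm in diameter that reaches from 106 to 161 mm above the tip. Origin: the tip; z runs up along the rod. In the stand the tip is 20 mm above the table, the flange's underside 120 mm
- probe_tip (a point): lower end of the ceramic rod, on its axis
- probe_band (a point): middle of the orange band on the rod, on its axis, 50 mm above the tip; the band is 16 mm tall; hidden inside the stand's tube at the start
- probe_grip (a point): point on the axis of the black grip, 135 mm above the tip: where to grasp it, from above or from the side; 155 mm above the table at the start
- pink_cup: loose unglazed pink cup, 55 mm across, 58 mm tall, a bystander at the back of the work area. Origin: centre of the underside
- blue_bottle: loose blue squeeze bottle with a black nozzle, 34 mm across, 87 mm tall, a bystander at the back. Origin: centre of the underside

How it is judged (in metres and radians):
On the way, in this order (a step that is already met when the one before it is completed fails the run):
1. the lever is swung open, at least 1.3 rad (value of joint cover_lever above 1.3 rad), for 0.2 s.
2. the probe is held in the fingers, its tip drawn up clear of the stand's rim (z of probe_tip in the frame of stand_rim above 0.002 m and contact force between the fingers and kiln_probe above 0.5 N), for 0.1 s.
At the end, for the whole second after the job is handed in: Lever open at least 1.3 rad; the probe held still in the fingers, touching neither block nor stand, its orange band's middle within 9 mm of the level of the hole's mouth, band and tip both within 5 mm of the hole's axis, tilted less than 0.1 rad; cup and bottle within 30 mm of where they stood (value of joint cover_lever above 1.3 rad and z of probe_band in the frame of bore_mouth between -0.009 and 0.009 m and horizontal distance between each of probe_band, probe_tip and bore_mouth below 0.005 m and angle between probe_band's own z axis and vertical below 0.1 rad and contact force between kiln_probe and check_block below 0.3 N and contact force between kiln_probe and probe_stand below 0.1 N and contact force between the fingers and kiln_probe above 0.5 N and linear speed of kiln_probe below 0.02 m/s and distance of each of pink_cup, blue_bottle from where it was at the start of the episode below 0.03 m); the arm keeps its last pose, push and grip.
It fails at once if the probe touches the check block, its bore or its lever (contact force between kiln_probe and check_block above 0.3 N).
It fails at once if the pink cup is moved more than 30 mm (distance of pink_cup from where it was at the start of the episode above 0.03 m).
It fails at once if the blue bottle is moved more than 30 mm (distance of blue_bottle from where it was at the start of the episode above 0.03 m).
It also fails if it takes over 64 s, if anything falls off the work surface, if the arm or the gripper's body presses on something with over 40 N, if the wrist force passes 120 N, or if a joint passes its speed limit or range.

## Robot

A 7-joint arm with a two-finger parallel gripper is mounted at the origin on the work surface; the furniture and walls round the work are solid. World frame = base frame: x ahead of the robot, y to its left, z up, the work surface at z = 0. Lengths are in m, angles in degrees, forces in N, time in s.
With the tool pointing down it reaches from about 0.4 to 0.875 m from the base axis. Payload 4.4 kg.
Tool frame: the origin (TCP) lies midway between the tips of the shut fingers; the grasp point (between the pads) lies env.tcp_to_grasp behind it (env.tcp_to_grasp is the distance from the TCP to the grasp point, in m); z points along the fingers, y is the line along which they close (so a half turn about z gives the same grasp; the last joint's range is limited). The gripper opens to 85 mm and grips with 20 to 120 N. Pads are 22 mm wide; open, the fingers measure 114 mm over their backs; the gripper's body (76 mm by 85 mm) begins 54 mm behind the grasp point. The pads swing forward as they close: fully open they stand 13 mm farther back than shut.
Start: joints at [-3.77, 36.005, 2.206, 86.941, -1.547, 57.084, -1.146], TCP at [0.65, 0, 0.231] pointing down, gripper open.
Joint ranges: [-175.42, 175.42], [-21.48, 121.26], [-71.46, 75.88], [10.55, 141.38], [-63.04, 243.04], [13.31, 113.54], [-168.57, 168.57]. Speed limits (degrees/s): [147.25, 147.25, 180, 180, 180, 180, 180].

## Interface

Orientations are given as [roll, pitch, yaw] about the fixed x, y, z axes, in that order (R = Rz(yaw) Ry(pitch) Rx(roll)).
In Python, from cell import env gives the robot as it stands.
- The arm moves only by the tool send_rows, never from a script. Its argument "plan" is a list of rows, each an object of numbers: "tx", "ty", "tz": the shift along the tool's x, y, z in m; "ax", "ay", "az": the turn, a rotation vector about the tool's x, y, z in degrees; "claw": the finger opening in m, from 0 to 0.0854. A call has 1 to 20 rows; each row is the pose to reach, as a shift and turn from the pose commanded when the call began, along the tool's axes at that moment; what a row does not reach only later rows make up. A row lasts 1/8 s, in which the tool goes at most 62.5 mm and 10.7 degrees, less where a joint would pass 70% of its speed; a pose out of reach is approached as far as the arm can. A call with a gripper value outside its range is refused whole. The fingers move at their own pace and stop on an object; the grip force is fixed at half the most. Time passes only in rows, so rows that repeat a pose let the fingers close. It gives the time, the measured TCP pose, the force, the opening and the grip force at its end, in the units of the state.
- env.state(): the state, without advancing time (a new reading comes with each control period).
- env.get_image(name): name is "scene" or "side" or "wrist"; returns (picture, depth): 420x560x3 uint8, red, green, blue; 420x560 float32, m along the optical axis (not along the pixel's ray), 0 where there is no reading.
- env.camera_info(name): a dict with "K" (3x3 intrinsics, pixels), "k1" (the pictures are not rectified: a ray, as slopes to the right and down, at radius r is drawn at 1 + k1 r^2 times it, then the intrinsics apply), "R" (3x3) and "t" (3): a world point X has camera coordinates R X + t. Camera axes: x right, y down, z forward; pixel columns grow to the right and rows downward; lengths in m; the calibration is good to about 2 mm. A picture is of the moment at which its call begins: read the wrist's pose just before it. camera_info takes no time and is no camera call; for the wrist camera it gives the pose at the moment of the call.
- env.job_done(): hands the job in; it is judged then, once.
The state is a dict: "clock": time; "qpos": joint angles; "joint_velocities": joint speeds; "joint_torque": joint torques, N m; "position": TCP position; "tcp_rot": TCP orientation; "ft_force": force on the tool from outside, world axes, zero at the start; "wrist_torque": the same for the moment, N m; "width": opening from 0.0 (shut) to 1.0 (fully open); "gripper_force": force on a finger pad.
Only numpy, scipy, OpenCV 4.12 (cv2) and the standard library are available. Lean on these libraries where they do the work, as an engineer would, in place of code of your own. Each camera call takes 0.05 s, during which the arm holds its last target. There are 200 camera calls.

## Working session

There is one attempt and no reset: what is moved stays moved. The work goes in short steps, Python scripts to look and compute and a tool call to move; the robot and the scene stay as the last step left them, time stands still between calls to the robot, and variables do not carry over. Pictures are saved under pics/ and viewed, at most 10 in all, crops included, and the job is handed in when it is done.

Besides the shell and the picture viewer there is one more tool, called after "Request:" as a command line: name --argument value ..., lists and objects as JSON in quotes. send_rows: Moves the arm, as the interface text tells. Its arguments: {"type":"object","properties":{"plan":{"type":"array"}},"required":["plan"]}

```bash
mkdir -p pics; ls; cat > h.py <<'E'
import numpy as np, cv2
from cell import env
def shot(n):
    ci=env.camera_info(n); im,d=env.get_image(n); return im,d,ci
def rays(uv,ci):
    uv=np.atleast_2d(np.asarray(uv,float)); K=np.array(ci["K"])
    p=np.c_[(uv[:,0]-K[0,2])/K[0,0],(uv[:,1]-K[1,2])/K[1,1]]
    s=p.copy()
    for _ in range(20): s=p/(1+ci["k1"]*(s**2).sum(1,keepdims=True))
    R=np.array(ci["R"]); t=np.array(ci["t"])
    return -R.T@t, np.c_[s,np.ones(len(s))]@R, 
def onplane(uv,ci,z):
    c,r=rays(uv,ci); return c+r*((z-c[2])/r[:,2])[:,None]
def bydepth(uv,d,ci):
    uv=np.atleast_2d(uv).astype(int); c,r=rays(uv,ci); return c+r*d[uv[:,1],uv[:,0]][:,None]
def save(im,f): cv2.imwrite("pics/"+f,im[:,:,::-1])
E
python3 - <<'E'
from h import *
ims=[]
for n in("scene","side","wrist"):
    im,d,ci=shot(n); save(im,n+"0.png"); np.savez(n+"0.npz",im=im,d=d,**{k:np.array(v) for k,v in ci.items()})
    ims.append(im); print(n,np.round(rays([[280,210]],ci)[0],3))
g=np.vstack([np.hstack(ims[:2]),np.hstack([ims[2],ims[2]*0])])
cv2.imwrite("pics/all0.png",cv2.resize(g,(800,600),interpolation=cv2.INTER_AREA)[:,:,::-1])
print(env.state(),env.tcp_to_grasp)
E
```

```text
pics
scene [ 0.22  -0.667  0.457]
side [0.555 0.785 0.476]
wrist [0.649 0.067 0.373]
{'clock': 0.15, 'qpos': array([-3.76952691, 36.04795127,  2.20332682, 86.98202309, -1.54772283,
       57.08527838, -1.14673695]), 'joint_velocities': array([ 0.05342287, -0.13913486, -0.01253567, -0.25050181, -0.00434525,
       -0.0441984 ,  0.04616922]), 'joint_torque': array([ 2.19518879e-03, -5.63800478e+01,  1.22790758e+00, -1.93650573e+01,
        1.11919764e-02,  7.40401709e-03, -1.44664841e-05]), 'position': array([6.49521889e-01, 2.64453779e-05, 2.30591355e-01]), 'tcp_rot': array([-1.79914418e+02,  9.95214831e-05,  8.99979423e+01]), 'ft_force': array([0.03837281, 0.83298942, 0.23697533]), 'wrist_torque': array([-0.01780136,  0.05829963, -0.0054423 ]), 'gripper_force': 0.0, 'width': 0.9949852847382965} 0.0187
```

View pics/all0.png

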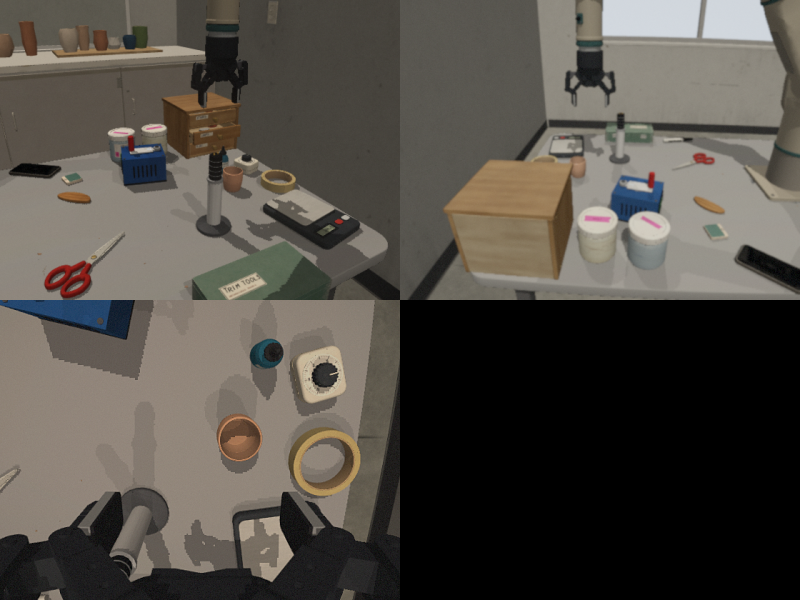

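The picture shows the block on the left half, with its knob at scene pixel ~(183,203) and side pixel ~(351,252). The stand and probe are on the right half, with the grip at scene ~(302,230) and side ~(308,170). The cup and bottle stand behind, at wrist ~(335,190) and (373,75).

```bash
cat > m1.py <<'E'
from h import *
def tri(a,b):
    (c1,r1),(c2,r2)=a,b; r1=r1[0];r2=r2[0]
    s=np.linalg.lstsq(np.c_[r1,-r2],c2-c1,rcond=None)[0]
    p,q=c1+s[0]*r1,c2+s[1]*r2; return (p+q)/2,np.linalg.norm(p-q)
L={n:dict(np.load(n+"0.npz")) for n in("scene","side","wrist")}
win={"scene":{"red":(165,225,180,225),"grip":(280,330,200,262),},"side":{"red":(340,365,235,270),"grip":(295,325,155,190)}}
uvs={}
P=[]
for n in("scene","side"):
    f=L[n];hsv=cv2.cvtColor(f["im"],cv2.COLOR_RGB2HSV);H,S,V=[hsv[...,i].astype(int) for i in range(3)]
    red=((H<8)|(H>172))&(S>150)&(V>60)
    blk=(V<60)
    for k,m in(("red",red),("grip",blk)):
        a,b,c,d=win[n][k]; mm=np.zeros_like(m);mm[c:d,a:b]=m[c:d,a:b]
        nn,lab,st,cen=cv2.connectedComponentsWithStats(mm.astype(np.uint8))
        i=1+st[1:,4].argmax(); print(n,k,st[i],cen[i].round(1)); x,y,w,h,_=st[i]
        uvs[n,k]=cen[i]
        pts=bydepth(np.argwhere(lab==i)[:,::-1],f["d"],f); print("  z",np.percentile(pts[:,2],[2,50,98]).round(3),"med",np.median(pts,0).round(3))
    v,u=np.nonzero((H>100)&(H<125)&(S>120)); p=bydepth(np.c_[u,v],f["d"],f)
    k=(abs(p[:,2]-.08)<.006)&(p[:,0]>.3)&(p[:,0]<.9)&(abs(p[:,1])<.5);P.append(p[k]);print(n,"top",k.sum(),p[k].min(0).round(3),p[k].max(0).round(3))
    # precise: rays of the top pixels onto z=.08
for k in("red","grip"):
    x,e=tri(rays(uvs["scene",k],L["scene"]),rays(uvs["side",k],L["side"]));print(k,x.round(4),"gap",round(e,4))
for q in P+[np.vstack(P)]:
    (c,s,a)=cv2.minAreaRect((q[:,:2]*1000).astype(np.float32));print("rect",np.round(c,1),np.round(s,1),round(a,1))
E
python3 m1.py
python3 -c "
import cv2
a=cv2.imread('pics/scene0.png')[170:270,150:350];b=cv2.imread('pics/side0.png')[140:320,270:400]
import numpy as np
A=cv2.resize(a,(800,400));B=cv2.resize(b,(433,600));
g=np.zeros((600,800,3),np.uint8);g[:300,:600]=cv2.resize(A,(600,300));g[300:,:217]=cv2.resize(b,(217,300));cv2.imwrite('pics/crop1.png',g)"
```

```text
scene red [179 190   9  22 150] [183. 200.]
  z [0.09  0.112 0.13 ] med [0.471 0.178 0.112]
scene grip [292 205  25  48 739] [302.7 230.9]
  z [0.053 0.154 0.182] med [ 0.552 -0.144  0.154]
scene top 833 [0.434 0.113 0.074] [0.573 0.24  0.083]
side red [348 242   8  21 130] [351.5 252. ]
  z [0.092 0.113 0.132] med [0.474 0.191 0.113]
side grip [303 159  12  21 173] [308.4 169.6]
  z [0.132 0.156 0.181] med [ 0.558 -0.122  0.156]
side top 1239 [0.439 0.125 0.074] [0.571 0.243 0.084]
red [0.4734 0.1854 0.1093] gap 0.0004
grip [ 0.5595 -0.1323  0.1544] gap 0.0033
rect [502.7 177.6] [104.7 120. ] 75.0
rect [503.9 183. ] [ 97.4 116.7] 75.2
rect [502.9 178.5] [106.6 120. ] 75.0
```

View pics/crop1.png

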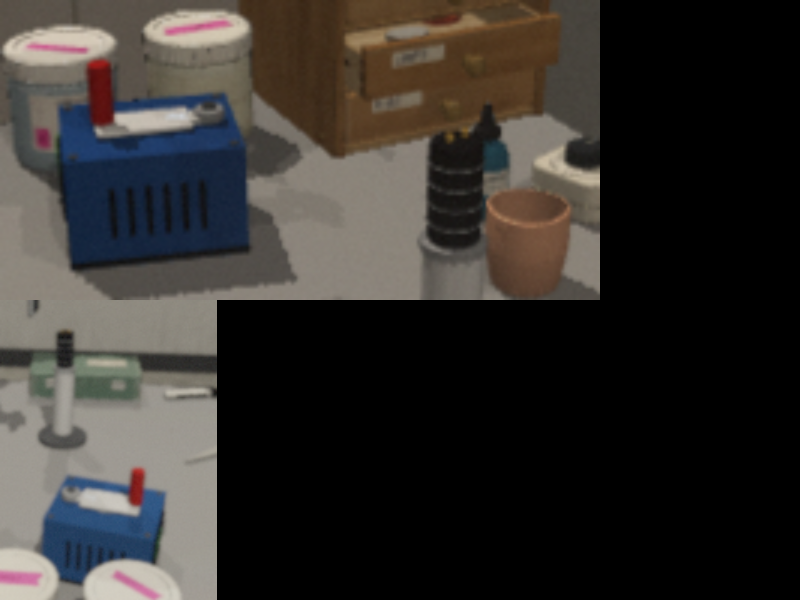

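The crop shows the lever pointing to the block's front, with its hinge on the far +x side. The grip stands clear in the stand.

| Item | Value |
|---|---|
| Block centre | (0.503, 0.180) |
| Block yaw | about -15° |
| Lever hinge | (0.544, 0.169) |
| Knob predicted | (0.473, 0.188) |
| Knob triangulated | (0.473, 0.185) |

The predicted and measured knob positions agree. I'll cage the knob next.

Request:
send_rows --plan '[{"tx": 0.019, "ty": -0.018, "tz": 0, "az": 10.5, "claw": 0.045}, {"tx": 0.037, "ty": -0.035, "tz": 0, "az": 21, "claw": 0.045}, {"tx": 0.056, "ty": -0.053, "tz": 0, "az": 31.5, "claw": 0.045}, {"tx": 0.074, "ty": -0.071, "tz": 0, "az": 42, "claw": 0.045}, {"tx": 0.093, "ty": -0.088, "tz": 0, "az": 52.5, "claw": 0.045}, {"tx": 0.112, "ty": -0.106, "tz": 0.005, "az": 63, "claw": 0.045}, {"tx": 0.13, "ty": -0.124, "tz": 0.01, "az": 73.5, "claw": 0.045}, {"tx": 0.149, "ty": -0.142, "tz": 0.02, "az": 84, "claw": 0.045}, {"tx": 0.167, "ty": -0.159, "tz": 0.03, "az": 94.5, "claw": 0.045}, {"tx": 0.186, "ty": -0.177, "tz": 0.04, "az": 105, "claw": 0.045}, {"tx": 0.186, "ty": -0.177, "tz": 0.045, "az": 105, "claw": 0.045}, {"tx": 0.186, "ty": -0.177, "tz": 0.045, "az": 105, "claw": 0.045}]'

```text
$.plan[0]: bad value
```

Request:
send_rows --plan '[{"tx": 0.019, "ty": -0.018, "tz": 0.0, "ax": 0.0, "ay": 0.0, "az": 10.5, "claw": 0.045}, {"tx": 0.037, "ty": -0.035, "tz": 0.0, "ax": 0.0, "ay": 0.0, "az": 21.0, "claw": 0.045}, {"tx": 0.056, "ty": -0.053, "tz": 0.0, "ax": 0.0, "ay": 0.0, "az": 31.5, "claw": 0.045}, {"tx": 0.074, "ty": -0.071, "tz": 0.0, "ax": 0.0, "ay": 0.0, "az": 42.0, "claw": 0.045}, {"tx": 0.093, "ty": -0.088, "tz": 0.0, "ax": 0.0, "ay": 0.0, "az": 52.5, "claw": 0.045}, {"tx": 0.112, "ty": -0.106, "tz": 0.005, "ax": 0.0, "ay": 0.0, "az": 63.0, "claw": 0.045}, {"tx": 0.13, "ty": -0.124, "tz": 0.01, "ax": 0.0, "ay": 0.0, "az": 73.5, "claw": 0.045}, {"tx": 0.149, "ty": -0.142, "tz": 0.02, "ax": 0.0, "ay": 0.0, "az": 84.0, "claw": 0.045}, {"tx": 0.167, "ty": -0.159, "tz": 0.03, "ax": 0.0, "ay": 0.0, "az": 94.5, "claw": 0.045}, {"tx": 0.186, "ty": -0.177, "tz": 0.04, "ax": 0.0, "ay": 0.0, "az": 105.0, "claw": 0.045}, {"tx": 0.186, "ty": -0.177, "tz": 0.045, "ax": 0.0, "ay": 0.0, "az": 105.0, "claw": 0.045}, {"tx": 0.186, "ty": -0.177, "tz": 0.045, "ax": 0.0, "ay": 0.0, "az": 105.0, "claw": 0.045}]'

```text
clock: 1.65
position: [0.4735, 0.1854, 0.1862]
tcp_rot: [180.0, -0.0, -14.9]
ft_force: [0.8, 0.1, 0.2]
width: 0.527
gripper_force: 0.0
```

Request:
send_rows --plan '[{"tx": 0.0, "ty": 0.0, "tz": 0.03, "ax": 0.0, "ay": 0.0, "az": 0.0, "claw": 0.045}, {"tx": 0.0, "ty": 0.0, "tz": 0.06, "ax": 0.0, "ay": 0.0, "az": 0.0, "claw": 0.045}, {"tx": 0.0, "ty": 0.0, "tz": 0.088, "ax": 0.0, "ay": 0.0, "az": 0.0, "claw": 0.045}, {"tx": 0.0, "ty": 0.0, "tz": 0.088, "ax": 0.0, "ay": 0.0, "az": 0.0, "claw": 0.024}, {"tx": 0.0, "ty": 0.0, "tz": 0.088, "ax": 0.0, "ay": 0.0, "az": 0.0, "claw": 0.024}, {"tx": 0.0, "ty": 0.0, "tz": 0.088, "ax": 0.0, "ay": 0.0, "az": 0.0, "claw": 0.024}]'

```text
clock: 2.4
position: [0.4742, 0.1861, 0.0995]
tcp_rot: [-179.9, -0.1, -15.0]
ft_force: [0.1, -0.4, -0.7]
width: 0.281
gripper_force: 0.0
```

```bash
python3 - <<'E'
from h import *
im,d,ci=shot("side");save(im[130:340,240:440],"c2.png")
im2,d,ci=shot("scene");
a=cv2.resize(im[150:310,260:420],(400,400));b=cv2.resize(im2[110:270,110:270],(400,400));save(np.hstack([a,b]),"c2.png")
# arc plan
for th in np.linspace(0,1.82,14):
    print(round(np.degrees(th),1), round(.073*(1-np.cos(th)),4), round(.073*np.sin(th),4))
E
```

```text
0.0 0.0 0.0
8.0 0.0007 0.0102
16.0 0.0028 0.0202
24.1 0.0063 0.0298
32.1 0.0112 0.0388
40.1 0.0172 0.047
48.1 0.0243 0.0544
56.1 0.0323 0.0606
64.2 0.0412 0.0657
72.2 0.0507 0.0695
80.2 0.0606 0.0719
88.2 0.0708 0.073
96.3 0.081 0.0726
104.3 0.091 0.0707
```

View pics/c2.png

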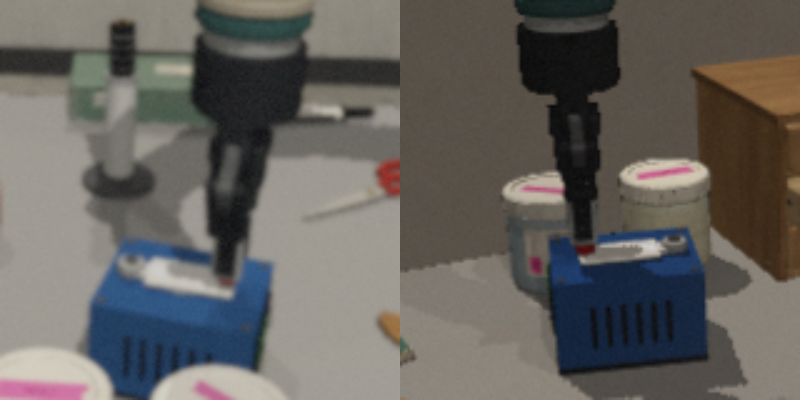

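The fingers straddle the knob: its red base shows at ~(228,282) in the left crop and ~(583,247) in the right. Now I'll sweep it round its arc.

Request:
send_rows --plan '[{"tx": 0.001, "ty": 0.01, "tz": 0.0, "ax": 0.0, "ay": 0.0, "az": -8.0, "claw": 0.024}, {"tx": 0.003, "ty": 0.02, "tz": 0.0, "ax": 0.0, "ay": 0.0, "az": -16.0, "claw": 0.024}, {"tx": 0.006, "ty": 0.03, "tz": 0.0, "ax": 0.0, "ay": 0.0, "az": -24.0, "claw": 0.024}, {"tx": 0.011, "ty": 0.039, "tz": 0.0, "ax": 0.0, "ay": 0.0, "az": -32.0, "claw": 0.024}, {"tx": 0.017, "ty": 0.047, "tz": 0.0, "ax": 0.0, "ay": 0.0, "az": -40.0, "claw": 0.024}, {"tx": 0.024, "ty": 0.054, "tz": 0.0, "ax": 0.0, "ay": 0.0, "az": -48.0, "claw": 0.024}, {"tx": 0.032, "ty": 0.061, "tz": 0.0, "ax": 0.0, "ay": 0.0, "az": -56.0, "claw": 0.024}, {"tx": 0.041, "ty": 0.066, "tz": 0.0, "ax": 0.0, "ay": 0.0, "az": -64.0, "claw": 0.024}, {"tx": 0.051, "ty": 0.0695, "tz": 0.0, "ax": 0.0, "ay": 0.0, "az": -72.0, "claw": 0.024}, {"tx": 0.061, "ty": 0.072, "tz": 0.0, "ax": 0.0, "ay": 0.0, "az": -80.0, "claw": 0.024}, {"tx": 0.071, "ty": 0.073, "tz": 0.0, "ax": 0.0, "ay": 0.0, "az": -88.0, "claw": 0.024}, {"tx": 0.081, "ty": 0.0725, "tz": 0.0, "ax": 0.0, "ay": 0.0, "az": -96.0, "claw": 0.024}, {"tx": 0.089, "ty": 0.0715, "tz": 0.0, "ax": 0.0, "ay": 0.0, "az": -102.0, "claw": 0.024}, {"tx": 0.091, "ty": 0.071, "tz": 0.0, "ax": 0.0, "ay": 0.0, "az": -103.0, "claw": 0.024}, {"tx": 0.091, "ty": 0.071, "tz": 0.0, "ax": 0.0, "ay": 0.0, "az": -103.0, "claw": 0.024}, {"tx": 0.091, "ty": 0.071, "tz": 0.0, "ax": 0.0, "ay": 0.0, "az": -103.0, "claw": 0.024}]'

```text
clock: 4.5
position: [0.5424, 0.0941, 0.0985]
tcp_rot: [180.0, -0.0, 88.0]
ft_force: [0.5, 0.5, 0.0]
width: 0.28
gripper_force: 0.0
```

Request:
send_rows --plan '[{"tx": 0.0, "ty": 0.004, "tz": 0.0, "ax": 0.0, "ay": 0.0, "az": 0.0, "claw": 0.024}, {"tx": 0.0, "ty": 0.004, "tz": 0.0, "ax": 0.0, "ay": 0.0, "az": 0.0, "claw": 0.024}, {"tx": 0.0, "ty": 0.0, "tz": 0.0, "ax": 0.0, "ay": 0.0, "az": 0.0, "claw": 0.03}, {"tx": 0.0, "ty": 0.0, "tz": -0.04, "ax": 0.0, "ay": 0.0, "az": 0.0, "claw": 0.03}, {"tx": 0.0, "ty": 0.0, "tz": -0.09, "ax": 0.0, "ay": 0.0, "az": 0.0, "claw": 0.05}, {"tx": 0.005, "ty": -0.02, "tz": -0.13, "ax": 0.0, "ay": 0.0, "az": 2.0, "claw": 0.07}, {"tx": 0.005, "ty": -0.04, "tz": -0.15, "ax": 0.0, "ay": 0.0, "az": 2.0, "claw": 0.07}, {"tx": 0.005, "ty": -0.04, "tz": -0.15, "ax": 0.0, "ay": 0.0, "az": 2.0, "claw": 0.07}, {"tx": 0.005, "ty": -0.04, "tz": -0.15, "ax": 0.0, "ay": 0.0, "az": 2.0, "claw": 0.07}]'

```text
clock: 5.62
position: [0.5032, 0.1001, 0.2478]
tcp_rot: [180.0, 0.0, 86.0]
ft_force: [0.2, 0.1, -0.2]
width: 0.82
gripper_force: 0.0
```

```bash
python3 - <<'E'
from h import *
s=env.state(); print(s["position"].round(4),s["tcp_rot"].round(2),s["ft_force"].round(1))
im,d,ci=shot("wrist");save(im,"w3.png");np.savez("w3.npz",im=im,d=d,**{k:np.array(v) for k,v in ci.items()})
E
```

```text
[0.5032 0.1001 0.2478] [1.7998e+02 1.0000e-02 8.5980e+01] [ 0.2  0.1 -0.2]
```

View pics/w3.png

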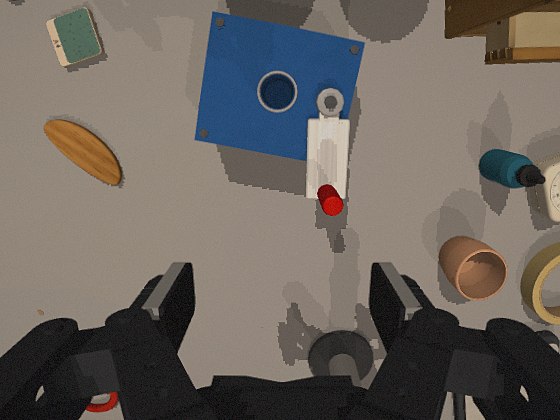

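The lever is open, with the hinge at ~(330,102) and the knob at ~(330,200). The hole with its steel ring shows at ~(277,91), uncovered. Next I'll measure the hole precisely.

```bash
python3 - <<'E'
from h import *
f=dict(np.load("w3.npz"));im=f["im"]
hsv=cv2.cvtColor(im,cv2.COLOR_RGB2HSV)
w=np.zeros(im.shape[:2],bool);w[62:120,250:304]=1
m=((hsv[...,1]<110)&(hsv[...,2]>75)&w).astype(np.uint8)
pts=np.argwhere(m)[:,::-1].astype(np.float32)
c=max(cv2.findContours(m,cv2.RETR_EXTERNAL,cv2.CHAIN_APPROX_NONE)[0],key=cv2.contourArea)
e=cv2.fitEllipse(c);print("ring ellipse",e)
P=onplane(c[:,0],f,.08);(cx,cy),r=cv2.minEnclosingCircle((P[:,:2]*1000).astype(np.float32));print("circle mm",cx,cy,r)
print("centre",onplane(e[0],f,.08).round(4))
K=np.argwhere((((hsv[...,0]<8)|(hsv[...,0]>172))&(hsv[...,1]>150))[150:250,290:360])[:,::-1]+[290,150]
q=bydepth(K,f["d"],f);print("knob top",np.median(q[q[:,2]>.126],0).round(4),(q[:,2]>.126).sum())
hm=(hsv[...,0]>100)&(hsv[...,0]<125)&(hsv[...,1]>120);v,u=np.nonzero(hm);p=bydepth(np.c_[u,v],f["d"],f);p=p[abs(p[:,2]-.08)<.004]
print("block rect",cv2.minAreaRect((p[:,:2]*1000).astype(np.float32)))
bw=np.array([[218,21],[204,133],[354,49]]);print(onplane(bw,f,.08).round(4))
E
```

```text
ring ellipse ((276.8067321777344, 91.2410659790039), (39.99460983276367, 41.670806884765625), 175.85012817382812)
circle mm 504.5011901855469 178.05531311035156 16.33262825012207
centre [[0.5044 0.1782 0.08  ]]
knob top [0.5387 0.0953 0.1293] 350
block rect ((504.29217529296875, 178.03826904296875), (99.85352325439453, 119.83786010742188), 74.8432388305664)
[[0.4633 0.234  0.08  ]
 [0.4426 0.1499 0.08  ]
 [0.5667 0.206  0.08  ]]
```

The hole is at (0.5044, 0.1781) and the lever sits at about 100°, which is its stop. Now I'll move over to look at the probe.

Request:
send_rows --plan '[{"tx": -0.03, "ty": 0.008, "tz": -0.02, "ax": 0.0, "ay": 0.0, "az": -1.0, "claw": 0.07}, {"tx": -0.07, "ty": 0.019, "tz": -0.02, "ax": 0.0, "ay": 0.0, "az": -2.0, "claw": 0.07}, {"tx": -0.115, "ty": 0.031, "tz": -0.02, "ax": 0.0, "ay": 0.0, "az": -4.0, "claw": 0.07}, {"tx": -0.16, "ty": 0.043, "tz": -0.02, "ax": 0.0, "ay": 0.0, "az": -4.0, "claw": 0.07}, {"tx": -0.205, "ty": 0.055, "tz": -0.02, "ax": 0.0, "ay": 0.0, "az": -4.0, "claw": 0.07}, {"tx": -0.25, "ty": 0.067, "tz": -0.02, "ax": 0.0, "ay": 0.0, "az": -4.0, "claw": 0.07}, {"tx": -0.285, "ty": 0.077, "tz": -0.02, "ax": 0.0, "ay": 0.0, "az": -4.0, "claw": 0.07}, {"tx": -0.285, "ty": 0.077, "tz": -0.02, "ax": 0.0, "ay": 0.0, "az": -4.0, "claw": 0.07}, {"tx": -0.285, "ty": 0.077, "tz": -0.02, "ax": 0.0, "ay": 0.0, "az": -4.0, "claw": 0.07}]'

```text
clock: 6.8
position: [0.5595, -0.1887, 0.267]
tcp_rot: [-179.9, -0.1, 90.0]
ft_force: [-0.5, -0.2, -0.5]
width: 0.819
gripper_force: 0.0
```

```bash
python3 - <<'E'
from h import *
s=env.state(); print(s["position"].round(4),s["tcp_rot"].round(2),s["ft_force"].round(1))
im,d,ci=shot("wrist");save(im,"w4.png");np.savez("w4.npz",im=im,d=d,**{k:np.array(v) for k,v in ci.items()})
E
```

```text
[ 0.5595 -0.1887  0.267 ] [-1.799e+02 -8.000e-02  9.001e+01] [-0.5 -0.2 -0.5]
```

View pics/w4.png

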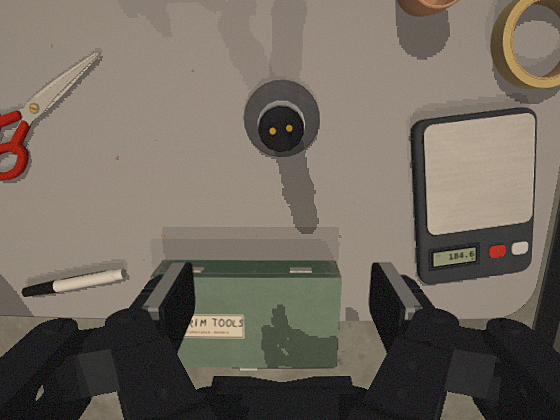

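This shows the probe's grip top as a dark disc at ~(281,129) with two gold pins, and the stand foot around (282,118).

```bash
python3 - <<'E'
from h import *
f=dict(np.load("w4.npz"));im=f["im"];hsv=cv2.cvtColor(im,cv2.COLOR_RGB2HSV)
uv=np.argwhere(np.ones((60,60)))[:,::-1]+[250,98]
p=bydepth(uv,f["d"],f);k=(p[:,2]>.174)&(p[:,2]<.188)
print("z",np.median(p[k][:,2]),k.sum())
P=onplane(uv[k],f,.181);print("top circle",cv2.minEnclosingCircle((P[:,:2]*1000).astype(np.float32)),P.mean(0).round(4))
k=(p[:,2]>.115)&(p[:,2]<.124);print("flange/rim",k.sum())
# foot: dark-grey disc at z of few mm
uv=np.argwhere(np.ones((100,100)))[:,::-1]+[232,68];g=im.mean(2)[uv[:,1],uv[:,0]]
p=bydepth(uv,f["d"],f);k=(p[:,2]>.006)&(p[:,2]<.03);print("foot z",np.median(p[k][:,2]))
print("foot circle",cv2.minEnclosingCircle((p[k][:,:2]*1000).astype(np.float32)))
E
```

```text
z 0.18052047516692538 1615
top circle ((558.2432861328125, -134.8362579345703), 13.687625885009766) [ 0.5582 -0.1349  0.181 ]
flange/rim 6
foot z 0.009966110648219562
foot circle ((557.9494018554688, -134.81893920898438), 39.83522415161133)
```

Request:
send_rows --plan '[{"tx": 0.027, "ty": -0.001, "tz": 0.0, "ax": 0.0, "ay": 0.0, "az": 0.0, "claw": 0.075}, {"tx": 0.054, "ty": -0.0015, "tz": 0.0, "ax": 0.0, "ay": 0.0, "az": 0.0, "claw": 0.075}, {"tx": 0.054, "ty": -0.0015, "tz": 0.02, "ax": 0.0, "ay": 0.0, "az": 0.0, "claw": 0.075}, {"tx": 0.054, "ty": -0.0015, "tz": 0.05, "ax": 0.0, "ay": 0.0, "az": 0.0, "claw": 0.075}, {"tx": 0.054, "ty": -0.0015, "tz": 0.08, "ax": 0.0, "ay": 0.0, "az": 0.0, "claw": 0.075}, {"tx": 0.054, "ty": -0.0015, "tz": 0.11, "ax": 0.0, "ay": 0.0, "az": 0.0, "claw": 0.075}, {"tx": 0.054, "ty": -0.0015, "tz": 0.131, "ax": 0.0, "ay": 0.0, "az": 0.0, "claw": 0.07}, {"tx": 0.054, "ty": -0.0015, "tz": 0.131, "ax": 0.0, "ay": 0.0, "az": 0.0, "claw": 0.06}, {"tx": 0.054, "ty": -0.0015, "tz": 0.131, "ax": 0.0, "ay": 0.0, "az": 0.0, "claw": 0.045}, {"tx": 0.054, "ty": -0.0015, "tz": 0.131, "ax": 0.0, "ay": 0.0, "az": 0.0, "claw": 0.035}, {"tx": 0.054, "ty": -0.0015, "tz": 0.131, "ax": 0.0, "ay": 0.0, "az": 0.0, "claw": 0.02}, {"tx": 0.054, "ty": -0.0015, "tz": 0.131, "ax": 0.0, "ay": 0.0, "az": 0.0, "claw": 0.0}, {"tx": 0.054, "ty": -0.0015, "tz": 0.131, "ax": 0.0, "ay": 0.0, "az": 0.0, "claw": 0.0}, {"tx": 0.054, "ty": -0.0015, "tz": 0.131, "ax": 0.0, "ay": 0.0, "az": 0.0, "claw": 0.0}, {"tx": 0.054, "ty": -0.0015, "tz": 0.131, "ax": 0.0, "ay": 0.0, "az": 0.0, "claw": 0.0}, {"tx": 0.054, "ty": -0.0015, "tz": 0.131, "ax": 0.0, "ay": 0.0, "az": 0.0, "claw": 0.0}]'

```text
clock: 8.85
position: [0.5589, -0.1354, 0.1385]
tcp_rot: [179.9, 0.0, 90.0]
ft_force: [-1.2, 1.8, 6.3]
width: 0.321
gripper_force: 58.7
```

Gripped at 58.7 N. Lifting straight up now.

Request:
send_rows --plan '[{"tx": 0.0, "ty": 0.0, "tz": -0.01, "ax": 0.0, "ay": 0.0, "az": 0.0, "claw": 0.0}, {"tx": 0.0, "ty": 0.0, "tz": -0.03, "ax": 0.0, "ay": 0.0, "az": 0.0, "claw": 0.0}, {"tx": 0.0, "ty": 0.0, "tz": -0.055, "ax": 0.0, "ay": 0.0, "az": 0.0, "claw": 0.0}, {"tx": 0.0, "ty": 0.0, "tz": -0.08, "ax": 0.0, "ay": 0.0, "az": 0.0, "claw": 0.0}, {"tx": 0.0, "ty": 0.0, "tz": -0.105, "ax": 0.0, "ay": 0.0, "az": 0.0, "claw": 0.0}, {"tx": 0.0, "ty": 0.0, "tz": -0.13, "ax": 0.0, "ay": 0.0, "az": 0.0, "claw": 0.0}, {"tx": 0.0, "ty": 0.0, "tz": -0.155, "ax": 0.0, "ay": 0.0, "az": 0.0, "claw": 0.0}, {"tx": 0.0, "ty": 0.0, "tz": -0.17, "ax": 0.0, "ay": 0.0, "az": 0.0, "claw": 0.0}, {"tx": 0.0, "ty": 0.0, "tz": -0.17, "ax": 0.0, "ay": 0.0, "az": 0.0, "claw": 0.0}, {"tx": 0.0, "ty": 0.0, "tz": -0.17, "ax": 0.0, "ay": 0.0, "az": 0.0, "claw": 0.0}]'

```text
clock: 10.1
position: [0.5575, -0.1353, 0.3063]
tcp_rot: [-179.9, -0.0, 90.0]
ft_force: [0.3, 0.3, -1.6]
width: 0.312
gripper_force: 59.1
```

```bash
python3 - <<'E'
from h import *
s=env.state(); print(s["position"].round(4),s["tcp_rot"].round(2),s["ft_force"].round(1))
o=[]
for n in("scene","side"):
    im,d,ci=shot(n);np.savez(n+"5.npz",im=im,d=d,**{k:np.array(v) for k,v in ci.items()})
    hsv=cv2.cvtColor(im,cv2.COLOR_RGB2HSV)
    K=np.array(ci["K"]);c=np.array(ci["R"])@[.5589,-.1354,.22]+ci["t"];u,v=(K@(c/c[2]))[:2].astype(int);print(n,u,v)
    o.append(cv2.resize(im[v-80:v+80,u-80:u+80],(400,400)))
save(np.hstack(o),"c5.png")
E
```

```text
[ 0.5575 -0.1353  0.3063] [-1.7989e+02 -2.0000e-02  9.0000e+01] [ 0.3  0.3 -1.6]
scene 304 191
side 309 143
```

View pics/c5.png

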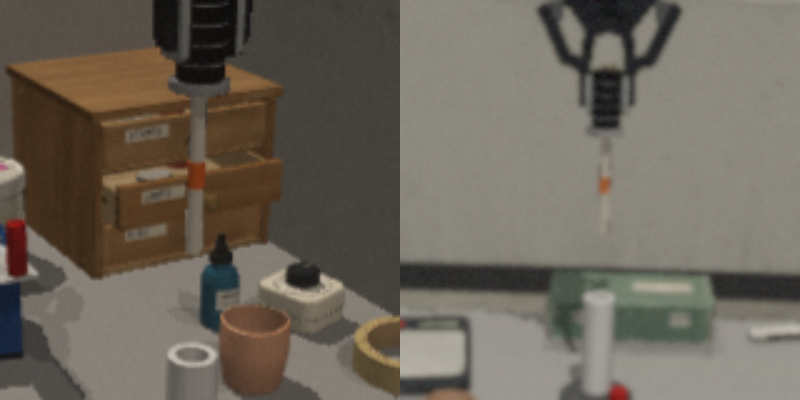

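The probe hangs in the fingers, clear of the stand. The band is at crop ~(197,175) in scene and ~(604,185) in side, and the tip at ~(193,253) and (603,233). Now I'll measure the rod axis across the two views.

```bash
cat > ax.py <<'E'
from h import *
def axis(c0,zr,F,zband):
    N=[];C=[];bz=[]
    for f in F:
        im=f["im"];v,u=np.nonzero(f["d"]>0);p=bydepth(np.c_[u,v],f["d"],f)
        k=(np.hypot(p[:,0]-c0[0],p[:,1]-c0[1])<.022)&(p[:,2]>zr[0])&(p[:,2]<zr[1])
        u,v,p=u[k],v[k],p[k]
        rows=np.unique(v);cu=np.array([u[v==r].mean() for r in rows])
        a,b=np.polyfit(rows,cu,1);print("px res",np.std(cu-a*rows-b).round(2),"rows",len(rows),"tip z(depth)",p[:,2].min().round(4))
        e=rays([[a*rows[0]+b,rows[0]],[a*rows[-1]+b,rows[-1]]],f);N.append(np.cross(e[1][0],e[1][1]));C.append(e[0])
        hsv=cv2.cvtColor(im,cv2.COLOR_RGB2HSV)[v,u];o=(hsv[:,0]>4)&(hsv[:,0]<18)&(hsv[:,1]>150);bz.append((u[o].mean(),v[o].mean(),p[o][:,2].mean()))
    d=np.cross(*N);d/=d[2]
    q=lambda z:np.linalg.solve(np.array([N[0],N[1],[0,0,1]]),[N[0]@C[0],N[1]@C[1],z])
    print("dir",d.round(4),"tilt",np.hypot(*d[:2]).round(4));return q,bz
if __name__=="__main__":
    q,bz=axis((.5575,-.1353),(.18,.284),[dict(np.load(n+"5.npz")) for n in("scene","side")],.24)
    print([np.round(b,4) for b in bz]);
    for z in(.19,.24,.28):print(q(z).round(4))
E
python3 ax.py
```

```text
px res 0.2 rows 63 tip z(depth) 0.1893
px res 0.24 rows 38 tip z(depth) 0.1896
dir [0.0354 0.0468 1.    ] tilt 0.0587
[array([3.020133e+02, 1.808267e+02, 2.388000e-01]), array([3.105e+02, 1.365e+02, 2.400e-01])]
[ 0.5542 -0.1352  0.19  ]
[ 0.556  -0.1328  0.24  ]
[ 0.5574 -0.131   0.28  ]
```

```bash
python3 - <<'E'
from ax import *
F=[dict(np.load(n+"5.npz")) for n in("scene","side")]
q,b=axis((.558,-.135),(.03,.112),F,0)
for z in(.03,.07,.11):print(q(z).round(4))
q,b=axis((.5575,-.1353),(.195,.27),F,.24)
q,b=axis((.5575,-.1333),(.195,.23),F,.24)
E
```

```text
px res 1.43 rows 52 tip z(depth) 0.0301
px res 0.3 rows 31 tip z(depth) 0.0301
dir [-0.0116  0.0428  1.    ] tilt 0.0443
[ 0.5571 -0.1357  0.03  ]
[ 0.5566 -0.134   0.07  ]
[ 0.5561 -0.1322  0.11  ]
px res 0.19 rows 50 tip z(depth) 0.1951
px res 0.26 rows 30 tip z(depth) 0.1956
dir [0.0457 0.0689 1.    ] tilt 0.0827
px res 0.16 rows 23 tip z(depth) 0.1951
px res 0.12 rows 14 tip z(depth) 0.1956
dir [0.0455 0.0756 1.    ] tilt 0.0882ax.py:11: RuntimeWarning: Mean of empty slice.
  hsv=cv2.cvtColor(im,cv2.COLOR_RGB2HSV)[v,u];o=(hsv[:,0]>4)&(hsv[:,0]<18)&(hsv[:,1]>150);bz.append((u[o].mean(),v[o].mean(),p[o][:,2].mean()))
  ret = ret.dtype.type(ret / rcount)
```

The rod tilt reading carries some camera bias, because the upright tube also reads 0.04. I'll carry the probe high over the hole and measure at two opposite yaws so the bias cancels.

Request:
send_rows --plan '[{"tx": 0.016, "ty": -0.003, "tz": 0.0, "ax": 0.0, "ay": 0.0, "az": 5.0, "claw": 0.0}, {"tx": 0.047, "ty": -0.008, "tz": 0.0, "ax": 0.0, "ay": 0.0, "az": 13.0, "claw": 0.0}, {"tx": 0.078, "ty": -0.013, "tz": 0.0, "ax": 0.0, "ay": 0.0, "az": 22.0, "claw": 0.0}, {"tx": 0.109, "ty": -0.018, "tz": 0.0, "ax": 0.0, "ay": 0.0, "az": 31.0, "claw": 0.0}, {"tx": 0.141, "ty": -0.024, "tz": 0.0, "ax": 0.0, "ay": 0.0, "az": 40.0, "claw": 0.0}, {"tx": 0.172, "ty": -0.029, "tz": 0.0, "ax": 0.0, "ay": 0.0, "az": 49.0, "claw": 0.0}, {"tx": 0.203, "ty": -0.034, "tz": 0.0, "ax": 0.0, "ay": 0.0, "az": 58.0, "claw": 0.0}, {"tx": 0.235, "ty": -0.04, "tz": 0.0, "ax": 0.0, "ay": 0.0, "az": 67.0, "claw": 0.0}, {"tx": 0.266, "ty": -0.045, "tz": 0.0, "ax": 0.0, "ay": 0.0, "az": 76.0, "claw": 0.0}, {"tx": 0.297, "ty": -0.05, "tz": 0.0, "ax": 0.0, "ay": 0.0, "az": 85.0, "claw": 0.0}, {"tx": 0.3135, "ty": -0.053, "tz": 0.0, "ax": 0.0, "ay": 0.0, "az": 90.0, "claw": 0.0}, {"tx": 0.3135, "ty": -0.053, "tz": 0.0, "ax": 0.0, "ay": 0.0, "az": 90.0, "claw": 0.0}, {"tx": 0.3135, "ty": -0.053, "tz": 0.0, "ax": 0.0, "ay": 0.0, "az": 90.0, "claw": 0.0}, {"tx": 0.3135, "ty": -0.053, "tz": 0.0, "ax": 0.0, "ay": 0.0, "az": 90.0, "claw": 0.0}, {"tx": 0.3135, "ty": -0.053, "tz": 0.0, "ax": 0.0, "ay": 0.0, "az": 90.0, "claw": 0.0}]'

```text
clock: 12.08
position: [0.5054, 0.1772, 0.3074]
tcp_rot: [180.0, -0.0, -0.1]
ft_force: [-0.2, 0.2, -1.0]
width: 0.312
gripper_force: 59.1
```

```bash
cat > m6.py <<'E'
import sys
from ax import *
s=env.state();P=s["position"]; print(P.round(4),s["tcp_rot"].round(2),s["ft_force"].round(1))
F=[]
for n in("scene","side"):
    im,d,ci=shot(n);F.append(dict(im=im,d=d,**{k:np.array(v) for k,v in ci.items()}))
    np.savez(n+sys.argv[1]+".npz",**F[-1])
q,bz=axis(P[:2],(P[2]-.13,P[2]-.022),F,0)
print([np.round(b,4) for b in bz])
for dz in(.116,.066,.03):print("rel TCP",(q(P[2]-dz)-P).round(4))
E
python3 m6.py a
```

```text
[0.5054 0.1772 0.3074] [ 1.7999e+02 -0.0000e+00 -6.0000e-02] [-0.2  0.2 -1. ]
px res 0.2 rows 49 tip z(depth) 0.1901
px res 0.24 rows 52 tip z(depth) 0.1912
dir [0.0148 0.0428 1.    ] tilt 0.0453
[array([195.6471, 136.6765,   0.2395]), array([3.382368e+02, 1.839211e+02, 2.404000e-01])]
rel TCP [ 0.0005  0.0061 -0.116 ]
rel TCP [ 0.0012  0.0082 -0.066 ]
rel TCP [ 0.0018  0.0098 -0.03  ]
```

Request:
send_rows --plan '[{"tx": 0.0, "ty": 0.0, "tz": 0.0, "ax": 0.0, "ay": 0.0, "az": -10.0, "claw": 0.0}, {"tx": 0.0, "ty": 0.0, "tz": 0.0, "ax": 0.0, "ay": 0.0, "az": -20.0, "claw": 0.0}, {"tx": 0.0, "ty": 0.0, "tz": 0.0, "ax": 0.0, "ay": 0.0, "az": -30.0, "claw": 0.0}, {"tx": 0.0, "ty": 0.0, "tz": 0.0, "ax": 0.0, "ay": 0.0, "az": -40.0, "claw": 0.0}, {"tx": 0.0, "ty": 0.0, "tz": 0.0, "ax": 0.0, "ay": 0.0, "az": -50.0, "claw": 0.0}, {"tx": 0.0, "ty": 0.0, "tz": 0.0, "ax": 0.0, "ay": 0.0, "az": -60.0, "claw": 0.0}, {"tx": 0.0, "ty": 0.0, "tz": 0.0, "ax": 0.0, "ay": 0.0, "az": -70.0, "claw": 0.0}, {"tx": 0.0, "ty": 0.0, "tz": 0.0, "ax": 0.0, "ay": 0.0, "az": -80.0, "claw": 0.0}, {"tx": 0.0, "ty": 0.0, "tz": 0.0, "ax": 0.0, "ay": 0.0, "az": -90.0, "claw": 0.0}, {"tx": 0.0, "ty": 0.0, "tz": 0.0, "ax": 0.0, "ay": 0.0, "az": -100.0, "claw": 0.0}, {"tx": 0.0, "ty": 0.0, "tz": 0.0, "ax": 0.0, "ay": 0.0, "az": -110.0, "claw": 0.0}, {"tx": 0.0, "ty": 0.0, "tz": 0.0, "ax": 0.0, "ay": 0.0, "az": -120.0, "claw": 0.0}, {"tx": 0.0, "ty": 0.0, "tz": 0.0, "ax": 0.0, "ay": 0.0, "az": -130.0, "claw": 0.0}, {"tx": 0.0, "ty": 0.0, "tz": 0.0, "ax": 0.0, "ay": 0.0, "az": -140.0, "claw": 0.0}, {"tx": 0.0, "ty": 0.0, "tz": 0.0, "ax": 0.0, "ay": 0.0, "az": -150.0, "claw": 0.0}, {"tx": 0.0, "ty": 0.0, "tz": 0.0, "ax": 0.0, "ay": 0.0, "az": -160.0, "claw": 0.0}, {"tx": 0.0, "ty": 0.0, "tz": 0.0, "ax": 0.0, "ay": 0.0, "az": -170.0, "claw": 0.0}, {"tx": 0.0, "ty": 0.0, "tz": 0.0, "ax": 0.0, "ay": 0.0, "az": -179.0, "claw": 0.0}, {"tx": 0.0, "ty": 0.0, "tz": 0.0, "ax": 0.0, "ay": 0.0, "az": -179.0, "claw": 0.0}, {"tx": 0.0, "ty": 0.0, "tz": 0.0, "ax": 0.0, "ay": 0.0, "az": -179.0, "claw": 0.0}]'

```text
clock: 14.68
position: [0.5053, 0.1778, 0.3073]
tcp_rot: [-180.0, 0.0, 178.8]
ft_force: [-0.5, 0.7, -1.3]
width: 0.316
gripper_force: 59.1
```

```bash
python3 m6.py b
```

```text
[0.5053 0.1778 0.3073] [-180.      0.    178.83] [-0.5  0.7 -1.3]
px res 0.2 rows 49 tip z(depth) 0.19
px res 0.31 rows 52 tip z(depth) 0.1904
dir [0.0157 0.0458 1.    ] tilt 0.0484
[array([194.2162, 136.4054,   0.2404]), array([3.397576e+02, 1.841515e+02, 2.402000e-01])]
rel TCP [-0.0015  0.0068 -0.116 ]
rel TCP [-0.0007  0.0091 -0.066 ]
rel TCP [-0.0002  0.0107 -0.03  ]
```

The half-difference between the two yaws shows the rod is upright in the tool, with an offset of about 1 mm, so the apparent tilt is camera bias. I'll use the wrist view at this yaw as an independent check of the hole, and of the tip if it is visible.

```bash
python3 - <<'E'
from h import *
s=env.state(); print(s["position"].round(4),s["tcp_rot"].round(2))
im,d,ci=shot("wrist");save(im,"w7.png");np.savez("w7.npz",im=im,d=d,**{k:np.array(v) for k,v in ci.items()})
K=np.array(ci["K"])
for X in([.5044,.1781,.08],[.5043,.1782,.191]):
    c=np.array(ci["R"])@X+ci["t"];x,y=c[:2]/c[2];g=1+ci["k1"]*(x*x+y*y);print((K@[x*g,y*g,1])[:2].round(1))
E
```

```text
[0.5052 0.178  0.3074] [-1.7999e+02  1.0000e-02  1.7890e+02]
[282.7 175.4]
[283.3 203.5]
```

View pics/w7.png

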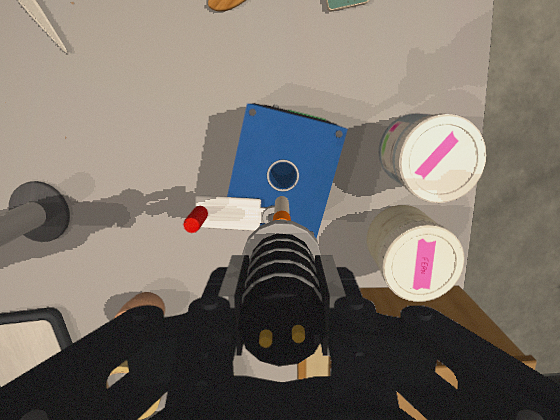

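The hole is visible at ~(283,175), where it was predicted, with the rod tip at ~(282,200) in the same view.

```bash
python3 - <<'E'
from h import *
f=dict(np.load("w7.npz"));im=f["im"];hsv=cv2.cvtColor(im,cv2.COLOR_RGB2HSV)
w=np.zeros(im.shape[:2],bool);w[154:195,262:305]=1
m=((hsv[...,1]<110)&(hsv[...,2]>75)&w).astype(np.uint8)
c=max(cv2.findContours(m,cv2.RETR_EXTERNAL,cv2.CHAIN_APPROX_NONE)[0],key=cv2.contourArea)
P=onplane(c[:,0],f,.08);print("hole",cv2.minEnclosingCircle((P[:,:2]*1000).astype(np.float32)),cv2.fitEllipse(c))
v,u=np.nonzero(f["d"]>0);p=bydepth(np.c_[u,v],f["d"],f)
k=(abs(u-282)<15)&(v>190)&(v<222)&(p[:,2]>.185)&(p[:,2]<.28)
for r in range(193,222,3):
    a=k&(v==r)
    if a.any(): print(r,u[a].min(),u[a].max(),p[a].mean(0).round(4))
E
```

```text
hole ((504.1880798339844, 177.9062042236328), 16.265838623046875) ((282.5057678222656, 175.12338256835938), (31.185482025146484, 31.6944522857666), 74.14754486083984)
196 279 284 [0.4985 0.177  0.1924]
199 276 287 [0.4994 0.177  0.1976]
202 275 288 [0.4996 0.177  0.205 ]
205 275 288 [0.4996 0.177  0.213 ]
208 275 288 [0.4994 0.177  0.2209]
211 274 288 [0.4992 0.1767 0.2286]
214 274 289 [0.4991 0.177  0.2355]
217 273 289 [0.4991 0.1767 0.2418]
220 273 290 [0.5009 0.179  0.2417]
```

Request:
send_rows --plan '[{"tx": 0.0, "ty": 0.001, "tz": 0.015, "ax": 0.0, "ay": 0.0, "az": 0.0, "claw": 0.0}, {"tx": 0.0, "ty": 0.001, "tz": 0.035, "ax": 0.0, "ay": 0.0, "az": 0.0, "claw": 0.0}, {"tx": 0.0, "ty": 0.001, "tz": 0.055, "ax": 0.0, "ay": 0.0, "az": 0.0, "claw": 0.0}, {"tx": 0.0, "ty": 0.001, "tz": 0.075, "ax": 0.0, "ay": 0.0, "az": 0.0, "claw": 0.0}, {"tx": 0.0, "ty": 0.001, "tz": 0.09, "ax": 0.0, "ay": 0.0, "az": 0.0, "claw": 0.0}, {"tx": 0.0, "ty": 0.001, "tz": 0.095, "ax": 0.0, "ay": 0.0, "az": 0.0, "claw": 0.0}, {"tx": 0.0, "ty": 0.001, "tz": 0.095, "ax": 0.0, "ay": 0.0, "az": 0.0, "claw": 0.0}, {"tx": 0.0, "ty": 0.001, "tz": 0.095, "ax": 0.0, "ay": 0.0, "az": 0.0, "claw": 0.0}]'

```text
clock: 15.82
position: [0.5056, 0.1794, 0.2129]
tcp_rot: [180.0, 0.1, 179.0]
ft_force: [-0.0, 0.1, -0.8]
width: 0.315
gripper_force: 59.1
```

```bash
python3 - <<'E'
from h import *
s=env.state(); print(s["position"].round(4),s["tcp_rot"].round(2),s["ft_force"].round(1))
o=[]
for n in("scene","side"):
    im,d,ci=shot(n);K=np.array(ci["K"]);c=np.array(ci["R"])@[.504,.178,.11]+ci["t"];u,v=(K@(c/c[2]))[:2].astype(int)
    o.append(cv2.resize(im[v-50:v+50,u-50:u+50],(400,400)))
save(np.hstack(o),"c8.png")
E
```

```text
[0.5056 0.1794 0.2129] [1.7997e+02 7.0000e-02 1.7899e+02] [-0.   0.1 -0.8]
```

View pics/c8.png

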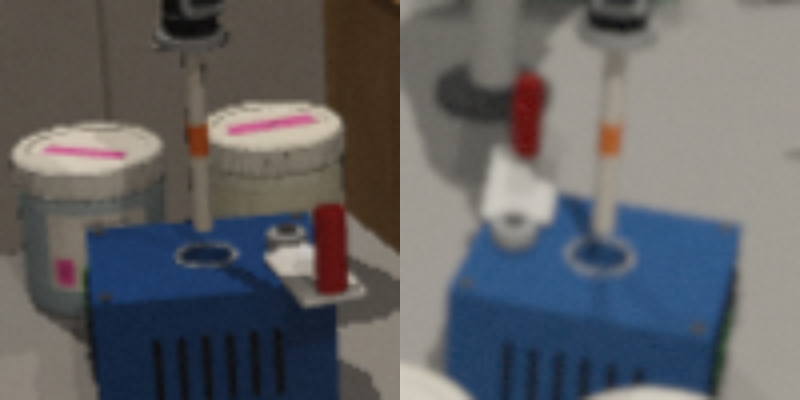

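Just above the mouth, the rod lines up with the hole in both views: scene tip ~(203,228) over ring ~(207,255), side tip ~(603,232) over ring ~(600,255). Lowering to depth.

Request:
send_rows --plan '[{"tx": 0.0, "ty": -0.0005, "tz": 0.006, "ax": 0.0, "ay": 0.0, "az": 0.0, "claw": 0.0}, {"tx": 0.0, "ty": -0.0005, "tz": 0.014, "ax": 0.0, "ay": 0.0, "az": 0.0, "claw": 0.0}, {"tx": 0.0, "ty": -0.0005, "tz": 0.023, "ax": 0.0, "ay": 0.0, "az": 0.0, "claw": 0.0}, {"tx": 0.0, "ty": -0.0005, "tz": 0.032, "ax": 0.0, "ay": 0.0, "az": 0.0, "claw": 0.0}, {"tx": 0.0, "ty": -0.0005, "tz": 0.041, "ax": 0.0, "ay": 0.0, "az": 0.0, "claw": 0.0}, {"tx": 0.0, "ty": -0.0005, "tz": 0.05, "ax": 0.0, "ay": 0.0, "az": 0.0, "claw": 0.0}, {"tx": 0.0, "ty": -0.0005, "tz": 0.058, "ax": 0.0, "ay": 0.0, "az": 0.0, "claw": 0.0}, {"tx": 0.0, "ty": -0.0005, "tz": 0.064, "ax": 0.0, "ay": 0.0, "az": 0.0, "claw": 0.0}, {"tx": 0.0, "ty": -0.0005, "tz": 0.066, "ax": 0.0, "ay": 0.0, "az": 0.0, "claw": 0.0}, {"tx": 0.0, "ty": -0.0005, "tz": 0.066, "ax": 0.0, "ay": 0.0, "az": 0.0, "claw": 0.0}, {"tx": 0.0, "ty": -0.0005, "tz": 0.066, "ax": 0.0, "ay": 0.0, "az": 0.0, "claw": 0.0}, {"tx": 0.0, "ty": -0.0005, "tz": 0.066, "ax": 0.0, "ay": 0.0, "az": 0.0, "claw": 0.0}]'

```text
clock: 17.42
position: [0.5053, 0.1787, 0.1466]
tcp_rot: [180.0, 0.0, 179.0]
ft_force: [0.3, 0.1, -0.6]
width: 0.317
gripper_force: 59.1
```

```bash
python3 - <<'E'
from h import *
s=env.state(); print(s["position"].round(4),s["tcp_rot"].round(2),s["ft_force"].round(1),s["joint_velocities"].round(2))
o=[]
for n in("scene","side"):
    im,d,ci=shot(n);K=np.array(ci["K"]);c=np.array(ci["R"])@[.504,.178,.1]+ci["t"];u,v=(K@(c/c[2]))[:2].astype(int)
    o.append(cv2.resize(im[v-30:v+30,u-30:u+30],(400,400)))
save(np.hstack(o),"c9.png")
E
```

```text
[0.5053 0.1787 0.1466] [1.7999e+02 3.0000e-02 1.7900e+02] [ 0.3  0.1 -0.6] [-0.08  0.07  0.04  0.09 -0.07  0.05  0.  ]
```

View pics/c9.png

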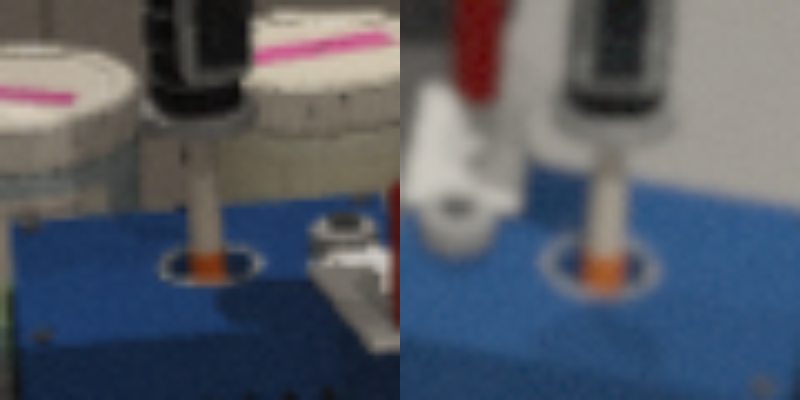

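The band sits in the mouth and is centred within about 1 mm in both views: band (209,266) against ring (212,265), and (604,270) against (601,266). It reads about 1.5 mm low, so I'll nudge up, settle and hand in.

Request:
send_rows --plan '[{"tx": 0.0, "ty": 0.0, "tz": -0.0015, "ax": 0.0, "ay": 0.0, "az": 0.0, "claw": 0.0}, {"tx": 0.0, "ty": 0.0, "tz": -0.0015, "ax": 0.0, "ay": 0.0, "az": 0.0, "claw": 0.0}, {"tx": 0.0, "ty": 0.0, "tz": -0.0015, "ax": 0.0, "ay": 0.0, "az": 0.0, "claw": 0.0}, {"tx": 0.0, "ty": 0.0, "tz": -0.0015, "ax": 0.0, "ay": 0.0, "az": 0.0, "claw": 0.0}, {"tx": 0.0, "ty": 0.0, "tz": -0.0015, "ax": 0.0, "ay": 0.0, "az": 0.0, "claw": 0.0}, {"tx": 0.0, "ty": 0.0, "tz": -0.0015, "ax": 0.0, "ay": 0.0, "az": 0.0, "claw": 0.0}]'

```text
clock: 18.27
position: [0.5052, 0.1786, 0.1478]
tcp_rot: [180.0, -0.0, 179.0]
ft_force: [-0.4, -0.4, -0.5]
width: 0.305
gripper_force: 59.1
```

```bash
python3 -c "
from cell import env
s=env.state();print(s['position'],s['ft_force'],s['gripper_force']);print(env.job_done())"
```

```text
[0.5051922  0.17861957 0.14781904] [-0.36611223 -0.40411221 -0.51740971] 59.06163275241852
the job is handed in; nothing more can be done
None
```

I handed the job in at about 18 s: lever at its stop, probe held in the guide hole with the band level with the mouth (last measured within about 2 mm) and centred to about 1 mm; the hand-in returned no verdict.

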